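# Tare the bowl and weigh out two coupling nuts

## Robot

A 6-joint arm with a two-finger parallel gripper is mounted at the origin on the work surface. World frame = base frame: x ahead of the robot, y to its left, z up, the work surface at z = 0. Lengths are in m, angles in rad, forces in N, time in s.
With the tool pointing down it reaches from about 0.25 to 0.775 m from the base axis. Payload 4 kg.
Tool frame: the origin (TCP) lies at the very end of the fingers, on their centre line; the grasp point (between the pads) lies 19 mm behind it; z points along the fingers, y is the direction in which the jaws open and shut (so a half turn about z gives the same grasp; the last joint's range is limited). The gripper opens to 94 mm and grips with 3 to 60 N. Pads are 16 mm wide; open, the fingers measure 119 mm over their backs; the gripper's body (75 mm by 177 mm) begins 78 mm behind the grasp point.
Start: joints at [-1.323, 0.087, 1.371, -0, 1.684, -0.103], TCP at [0.189, -0.517, 0.206] pointing down, gripper open.
Joint ranges: [-3.1, 3.1], [-0.76, 2.03], [0.27, 2.55], [-1.08, 4.22], [0.17, 2.65], [-2.57, 2.57]. Speed limits (rad/s): [2.79, 2.79, 3.14, 3.14, 3.14, 3.14].

## Interface

Orientations are given as [roll, pitch, yaw] about the fixed x, y, z axes, in that order (R = Rz(yaw) Ry(pitch) Rx(roll)).
In Python, from bench import robot, snapshot, calibration gives the robot as it stands. The module is installed in compiled form; this text tells all that it offers.
- The arm moves only by the tool servo_tool, never from a script. Its argument "series" is text: rows parted by semicolons, each of 5 numbers parted by spaces: the closure, from -1 (fully open) to 1 (shut), then the shift along the tool's x, y, z in cm, then the turn about the tool's z in rad. A call has 1 to 20 rows; each row is the pose to reach, as a shift and turn from the pose commanded when the call began, along the tool's axes at that moment; what a row does not reach only later rows make up. A row lasts 1/12 s, in which the tool goes at most 41.7 mm and 7.16 degrees, less where a joint would pass 70% of its speed; a pose out of reach is approached as far as the arm can. A call with a gripper value outside its range is refused whole. The fingers move at their own pace and stop on an object; the grip force is fixed at half the most. Time passes only in rows, so rows that repeat a pose let the fingers close. It gives the time, the measured TCP pose, the force and the opening at its end, in the units of the state.
- robot.get_obs(): the state, without advancing time (a new reading comes with each control period).
- snapshot(name): name is "side" or "top" or "wrist"; returns (picture, depth): 480x640x3 uint8, red, green, blue; 480x640 float32, m along the optical axis (not along the pixel's ray), 0 where there is no reading.
- calibration(name): a dict with "fx", "fy", "cx", "cy" (pixels), "rvec" (rotation vector, rad) and "tvec" (3), from world to camera coordinates, as OpenCV has them; the wrist camera has in their place "tool_from_camera" (4x4, takes a point from camera to tool coordinates, whose origin is the TCP and whose axes are the flange's). Camera axes: x right, y down, z forward; pixel columns grow to the right and rows downward; lengths in m; the calibration is good to about 2 mm. A picture is of the moment at which its call begins: read the wrist's pose just before it. calibration takes no time and is no camera call.
- robot.close_job(): hands the job in, once; it reports no verdict.
The state is a dict: "time": time; "joint_positions": joint angles; "qvel": joint speeds; "joint_torque": joint torques, N m; "tool_pos": TCP position; "ee_rot": TCP orientation; "wrist_force": force on the tool from outside, world axes, zero at the start; "wrist_torque": the same for the moment, N m; "width": finger opening in m.
Only numpy, scipy, OpenCV 4.12 (cv2) and the standard library are available. Lean on these libraries where they do the work, as an engineer would, in place of code of your own. Each camera call takes 0.05 s, during which the arm holds its last target. There are 200 camera calls.

## Task

Slide the empty steel bowl from the wooden side deck onto the middle of the scale's platform without lifting it, let go of it, and press the round tare key right down. Only then set both hexagonal coupling nuts in the bowl, without dropping them in from a height. Leave the square key and all the other things alone.

Things in the scene. Friction and masses are not known exactly. Their poses are not given: they have to be found in the camera images.
- scale: grey bench scale with a wooden side deck, one fixed unit. Origin on the table, under the seam between platform and deck; z up; +y points along the deck, away from the platform; -x is its front with the key panel. The deck is a board from x -150 to +150 mm, y 0 to +260 mm, top 65 mm above the table. The housing and key panel take up y -4 to -204 mm, x -160 to +85 mm; the panel (x -160 to -85 mm) is 30 mm high with keys on it.
- platform: the scale's steel weighing platform, fixed, 160 mm (x) by 196 mm (y), its axes as the scale's; origin under its centre, 9 mm below its top. Its top is flush with the deck, with a 4 mm gap between them.
- platform_mid (a point): centre of the top of the weighing platform, 65 mm above the table.
- bowl: open round steel weighing bowl, empty, standing on the deck; origin at the centre of its underside, z up. 42 mm high, outside radius 54 mm at the foot and 66 mm at the rim, straight flaring wall 3 mm thick, floor 3 mm thick, about 0.25 kg. It slides when pushed from outside or when its wall is pushed from inside.
- tare_top (a point): centre of the top of the round tare key (radius 11 mm, in a round black surround) on the key panel, at the end nearest the deck. It is pressed straight down.
- tare (a joint): travel of the tare key, m: 0 up, 0.005 fully down; a spring brings it back up; about 4 N to press it fully.
- off_top (a point): centre of the top of the square off key (22 mm) at the other end of the panel. Not to be pressed.
- off (a joint): travel of the off key, m: 0 up, 0.005 fully down.
- nut0: one coupling nut as a body (the same as point nut0_mid, but its origin is the centre of its underside as it stands).
- nut0_mid (a point): centre (half-way up, 25 mm above its foot) of one of the two long hexagonal steel coupling nuts, standing on end on the table: 36 mm across flats, 41.6 mm across corners, 50 mm tall, about 0.3 kg. Its z is up; two opposite flats face along its own +x and -x, the others every 60 deg round z. It stands among round flanged bushes of the same height and steel, in any of four places.
- nut1: the other coupling nut as a body (origin at the centre of its underside as it stands).
- nut1_mid (a point): centre (half-way up, 25 mm above its foot) of one of the two long hexagonal steel coupling nuts, standing on end on the table: 36 mm across flats, 41.6 mm across corners, 50 mm tall, about 0.3 kg. Its z is up; two opposite flats face along its own +x and -x, the others every 60 deg round z. It stands among round flanged bushes of the same height and steel, in any of four places.
- sleeve0_mid (a point): centre (half-way up) of one of the two round flanged steel bushes, 33 mm in diameter with a flange 46 mm in diameter and 6 mm thick at the foot, 50 mm tall, standing on end among the nuts. Not wanted: leave it alone.
- sleeve1_mid (a point): centre (half-way up) of one of the two round flanged steel bushes, 33 mm in diameter with a flange 46 mm in diameter and 6 mm thick at the foot, 50 mm tall, standing on end among the nuts. Not wanted: leave it alone.
- tin_mid (a point): centre (half-way up) of a plain closed tin, 48 mm in diameter, 85 mm tall, standing on the deck near the seam, at its front or back edge. Leave it alone.
- carton_mid (a point): centre (half-way up) of a small upright carton, 42 by 42 mm, 75 mm tall, standing on the deck near the seam, at the edge opposite the tin. The bowl fits between the two with at least about 10 mm each side. Leave it alone.
- bolt_mid (a point): middle of a bolt standing on its head among the nuts and bushes: head 28 mm in diameter, 10 mm thick, shank 12 mm, 55 mm tall overall. Leave it alone.
- jar_mid (a point): centre (half-way up) of a jar, 64 mm in diameter, 100 mm tall, on the table behind the nuts. Leave it alone.
- driver_grip (a point): middle of the handle of a screwdriver, 190 mm long, lying on the table in front of the scale. Leave it alone.

How it is judged:
On the way, in this order (a step that is already met when the one before it is completed fails the run):
1. the empty bowl stands on the middle of the platform, untouched (horizontal distance between bowl and platform_mid below 0.025 m and z of bowl in the frame of scale below 0.069 m and angle between bowl's own z axis and vertical below 0.08 rad and contact force between bowl and platform above 1 N and linear speed of bowl below 0.02 m/s and contact force between bowl and the fingers below 0.1 N and horizontal distance between each of nut0_mid, nut1_mid and platform_mid above 0.13 m), for 0.2 s.
2. the tare key is pressed down while the untouched bowl, still empty, stands on the platform (all of step 1 and value of joint tare above 0.0038 m), for 0.1 s.
At the end, for the whole second after the job is handed in: The bowl stands upright and untouched, its centre within 25 mm of the platform's; both nuts are at rest in it (centres within 50 mm of its axis, under 55 mm above its foot); the tare key is up again; all other things are within 25 mm of where they started (horizontal distance between bowl and platform_mid below 0.025 m and z of bowl in the frame of scale below 0.069 m and angle between bowl's own z axis and vertical below 0.08 rad and contact force between bowl and platform above 1 N and linear speed of each of bowl, nut0, nut1 below 0.02 m/s and contact force between bowl and the fingers below 0.1 N and horizontal distance between each of nut0_mid, nut1_mid and bowl below 0.05 m and z of each of nut0_mid, nut1_mid in the frame of bowl below 0.055 m and distance of each of sleeve0_mid, sleeve1_mid, tin_mid, carton_mid, bolt_mid, jar_mid, driver_grip from where it was at the start of the episode below 0.025 m and value of joint tare below 0.002 m).
It fails at once if the bowl is lifted more than 15 mm off the deck or platform, or falls off (z of bowl in the frame of scale above 0.08 m or z of bowl in the frame of scale below 0.05 m).
It fails at once if the square off key is pressed (value of joint off above 0.0025 m).
It fails at once if a bystander (round bush, tin, carton, bolt, jar, screwdriver) is moved by more than 25 mm or knocked over (distance of any of sleeve0_mid, sleeve1_mid, tin_mid, carton_mid, bolt_mid, jar_mid, driver_grip from where it was at the start of the episode above 0.025 m or angle between any of sleeve0_mid, sleeve1_mid, tin_mid, carton_mid, bolt_mid, jar_mid's own z axis and vertical above 0.5 rad).
It fails at once if a coupling nut is dropped from more than about 50 mm ((linear speed of nut0 above 1 m/s and contact force between nut0 and the fingers below 0.1 N) or (linear speed of nut1 above 1 m/s and contact force between nut1 and the fingers below 0.1 N)).
It also fails if it takes over 72 s, if anything falls off the work surface, if the arm or the gripper's body presses on something with over 40 N, if the wrist force passes 120 N, or if a joint passes its speed limit or range.

## Working session

There is one attempt and no reset: what is moved stays moved. The work goes in short steps, Python scripts to look and compute and a tool call to move; the robot and the scene stay as the last step left them, time stands still between calls to the robot, and variables do not carry over. Pictures are saved under pics/ and viewed, about 8 in all and at most 12, crops included, and the job is handed in when it is done.

Besides the shell and the picture viewer there is one more tool, called after ">>>" as name(argument=value, ...) on one line, values as JSON. servo_tool: Moves the arm, as the interface text tells. Its arguments: {"type":"object","properties":{"series":{"type":"string"}},"required":["series"]}

```bash
mkdir -p pics; cat > h.py <<'E'
import numpy as np, cv2
from bench import robot, snapshot, calibration
from scipy.spatial.transform import Rotation as R
def cam(name, obs=None):
    c=calibration(name); K=np.array([[c['fx'],0,c['cx']],[0,c['fy'],c['cy']],[0,0,1.]])
    if name=='wrist':
        o=obs or robot.get_obs(); T=np.eye(4); T[:3,:3]=R.from_euler('xyz',o['ee_rot']).as_matrix(); T[:3,3]=o['tool_pos']
        M=T@np.array(c['tool_from_camera'])
    else:
        M=np.eye(4); r=cv2.Rodrigues(np.array(c['rvec'],float))[0]; M[:3,:3]=r.T; M[:3,3]=-r.T@np.ravel(c['tvec'])
    return K,M   # M: world from camera
def onplane(K,M,uv,z):
    uv=np.atleast_2d(uv).astype(float); d=(M[:3,:3]@np.linalg.inv(K)@np.c_[uv,np.ones(len(uv))].T).T
    return M[:3,3]+d*((z-M[2,3])/d[:,2])[:,None]
def cloud(K,M,D):
    v,u=np.mgrid[:D.shape[0],:D.shape[1]]
    p=np.stack([(u-K[0,2])/K[0,0]*D,(v-K[1,2])/K[1,1]*D,D],-1)
    P=p@M[:3,:3].T+M[:3,3]; P[D<=0]=np.nan; return P
def proj(K,M,p):
    q=(np.atleast_2d(p)-M[:3,3])@M[:3,:3]; q=q@K.T; return q[:,:2]/q[:,2:]
E
python3 - <<'E'
from h import *
o=robot.get_obs(); print({k:np.round(v,3) for k,v in o.items()})
for n in ['top','side']:
    im,D=snapshot(n); cv2.imwrite(f'pics/{n}0.png',im[...,::-1]); np.save(f'{n}0.npy',D)
    K,M=cam(n); print(n,K[0,0],np.round(M,3))
E
```

```text
{'time': np.float64(0.0), 'joint_positions': array([-1.323,  0.088,  1.372,  0.   ,  1.684, -0.103]), 'qvel': array([-0.003, -0.002,  0.   ,  0.001,  0.002, -0.001]), 'joint_torque': array([ 1.0000e-03, -3.4018e+01, -3.0242e+01,  7.2000e-02,  3.3000e-02,
       -0.0000e+00]), 'tool_pos': array([ 0.189, -0.516,  0.204]), 'ee_rot': array([-3.139, -0.   ,  0.351]), 'wrist_force': array([-0.256,  0.858,  0.078]), 'wrist_torque': array([-0.03 , -0.004,  0.003]), 'width': np.float64(0.094)}
top 589.7934068190599 [[ 0.006 -0.997  0.077  0.475]
 [-1.    -0.004  0.028 -0.058]
 [-0.028 -0.077 -0.997  1.206]
 [ 0.     0.     0.     1.   ]]
side 434.97956060316704 [[ 0.97  -0.119  0.213  0.342]
 [-0.244 -0.481  0.842 -0.776]
 [ 0.002 -0.868 -0.496  0.551]
 [ 0.     0.     0.     1.   ]]
```

View pics/top0.png

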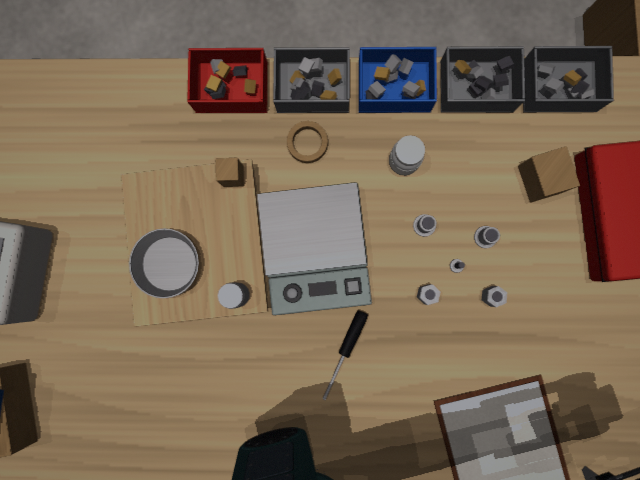

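View pics/side0.png

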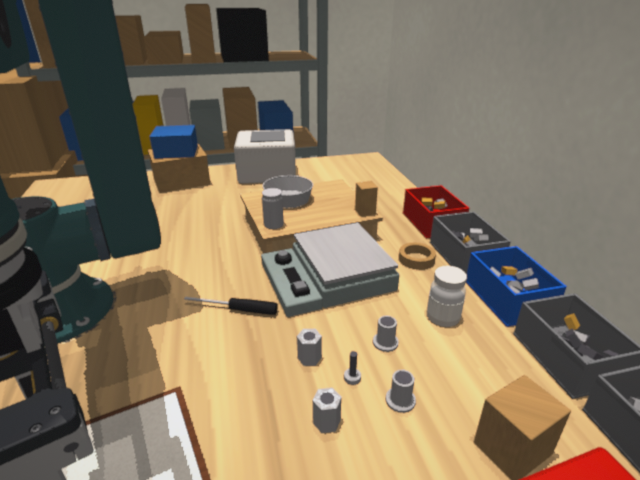

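The top view shows the bowl at (165,263), the tin (232,295) and carton (229,171), and the round tare key (292,293). The off key is at (353,287). Hexagonal nuts are at (429,294) and (496,296), bushes at (426,224) and (487,236), the bolt at (458,265). The side view agrees.

```bash
cat > m.py <<'E'
from h import *
im=cv2.imread('pics/top0.png'); D=np.load('top0.npy'); K,M=cam('top'); P=cloud(K,M,D); Z=P[...,2]
print('table z',np.nanmedian(Z[380:400,150:200]),'platform',np.nanmedian(Z[215:250,290:340]),'deck',np.nanmedian(Z[190:210,150:200]))
hsv=cv2.cvtColor(im,cv2.COLOR_BGR2HSV)
# platform: height 0.065, low saturation
m=((abs(Z-.065)<.012)&(hsv[...,1]<60)).astype(np.uint8); m[:,:245]=0; m[:,380:]=0; m[:170]=0; m[320:]=0
m=cv2.morphologyEx(m,cv2.MORPH_OPEN,np.ones((7,7)))
c=max(cv2.findContours(m,cv2.RETR_EXTERNAL,cv2.CHAIN_APPROX_NONE)[0],key=cv2.contourArea)[:,0]
W=onplane(K,M,c,.065)[:,:2].astype(np.float32); r=cv2.minAreaRect(W*1000); print('platform rect mm',r)
# deck: height .065 & saturated
m=((abs(Z-.065)<.012)&(hsv[...,1]>=60)).astype(np.uint8); m[:,:110]=0; m[:,280:]=0; m[:150]=0; m[340:]=0
m=cv2.morphologyEx(m,cv2.MORPH_OPEN,np.ones((5,5)))
c=max(cv2.findContours(m,cv2.RETR_EXTERNAL,cv2.CHAIN_APPROX_NONE)[0],key=cv2.contourArea)[:,0]
W=onplane(K,M,c,.065)[:,:2].astype(np.float32); print('deck rect',cv2.minAreaRect(W*1000))
# objects: by height in windows; top-surface points
for n,(u,v,h,w) in dict(nutA=(429,294,.05,18),nutB=(496,296,.05,18),buA=(426,224,.05,18),buB=(487,236,.05,18),bolt=(457,265,.055,14),tin=(232,295,.15,22),carton=(229,171,.14,24),jar=(408,152,.1,30),bowl=(165,263,.107,45)).items():
    s=P[v-w:v+w,u-w:u+w].reshape(-1,3); s=s[abs(s[:,2]-h)<.008]
    if len(s)<5: print(n,len(s));continue
    (x,y),rad=cv2.minEnclosingCircle((s[:,:2]*1000).astype(np.float32)); print(n,len(s),'c',round(x,1),round(y,1),'r',round(rad,1),'z',np.round(np.median(s[:,2]),4))
for n,(u,v,h) in dict(tare=(292,293,.035),off=(353,287,.035)).items(): print(n,np.round(onplane(K,M,(u,v),h),4), np.round(P[v-3:v+4,u-3:u+4,2].mean(),4))
E
python3 m.py
```

```text
table z 0.0007338163489210014 platform 0.06620200708056179 deck 0.06635856945173346
platform rect mm ((582.884765625, -11.607803344726562), (160.1999053955078, 195.96707153320312), 6.722887992858887)
deck rect ((555.9991455078125, 218.2703857421875), (299.9767150878906, 261.1935729980469), 6.736546993255615)
nutA 312 c 456.9 -242.2 r 20.7 z 0.0507
nutB 328 c 453.3 -371.5 r 20.7 z 0.051
buA 227 c 596.0 -239.6 r 16.8 z 0.0513
buB 239 c 572.9 -362.7 r 17.1 z 0.0512
bolt 33 c 514.3 -303.2 r 5.9 z 0.0554
tin 502 c 453.7 129.3 r 22.9 z 0.151
carton 533 c 684.9 141.6 r 28.4 z 0.1412
jar 695 c 730.1 -199.4 r 28.5 z 0.1011
bowl 654 c 513.7 263.7 r 66.3 z 0.1063
tare [[0.457  0.0268 0.035 ]] 0.052
off [[ 0.4695 -0.0938  0.035 ]] 0.0493
```

```bash
cat >> h.py <<'E'
YAW=np.deg2rad(6.73); ORG=np.array([571.2,89.2])/1000
Rs=np.array([[np.cos(YAW),-np.sin(YAW)],[np.sin(YAW),np.cos(YAW)]])
def s2w(p): return ORG+Rs@np.array(p)/1000
def w2s(p): return 1000*Rs.T@(np.array(p)-ORG)
def to(xy,z,yaw=None):
    o=robot.get_obs(); A=R.from_euler('xyz',o['ee_rot']).as_matrix()
    d=A.T@(np.array([xy[0],xy[1],z])-o['tool_pos']); y=o['ee_rot'][2]
    t=0 if yaw is None else (y-yaw+np.pi/2)%np.pi-np.pi/2
    print('cm',np.round(d*100,2),'turn',np.round(t,3),'| now',np.round(o['tool_pos'],4),'yaw',round(float(y),3),'w',round(float(o['width']),4),'F',np.round(o['wrist_force'],1),'t',round(float(o['time']),2))
E
python3 - <<'E'
from h import *
D=np.load('top0.npy');K,M=cam('top');P=cloud(K,M,D)
for n,(u,v) in dict(tare=(292,293),off=(353,287)).items():
    print(n); print(np.round(P[v-14:v+15:2,u-16:u+17:2,2]*1000).astype(int))
    s=P[v-14:v+15,u-14:u+15].reshape(-1,3); t=np.nanpercentile(s[:,2],97); print(t)
b=np.array([.5137,.2637]); print('bowl scale',w2s(b),'tin',w2s([.4537,.1293]),'carton',w2s([.6849,.1416]),'plat',w2s([.5829,-.0116]))
to(b,.22,YAW)
E
```

```text
tare
[[                  32                   35                   31
                    31                   32                   28
                    29                   30                   27
                    34                   31                   33
                    35                   29                   29
                    30                   31]
 [                  31                   29                   30
                    32                   33                   28
                    33                   30                   31
                    30                   32                   30
                    31                   31                   33
                    32                   33]
 [                  32                   31                   28
                    35                   33                   33
                    33                   33                   28
                    31                   33                   31
                    30                   35                   32
                    29        
[... 4926 characters left out ...]
41 46 50 54 52 49 49 44 42 32 31 32 28]
 [29 35 33 30 32 40 48 48 51 47 45 39 42 28 29 29 31]
 [30 26 30 29 32 40 40 45 45 43 47 42 44 30 30 32 28]
 [27 29 32 32 32 31 30 30 29 30 33 34 33 31 29 26 29]
 [28 34 34 30 28 29 32 31 26 29 28 32 32 30 31 31 32]
 [30 31 33 28 34 29 31 34 36 33 30 27 32 31 30 29 31]
 [32 29 29 26 26 31 28 34 32 30 30 33 29 30 31 32 30]]
0.05096155633129396
bowl scale [-36.65400709 180.0360624 ] tin [-111.99100857   53.59360035] carton [119.05733658  38.71434626] plat [  -0.19344673 -101.47656172]
cm [ 57.3  -62.06  -1.42] turn 0.233 | now [ 0.1889 -0.516   0.2044] yaw 0.351 w 0.0941 F [ 0.8 -0.  -0.3] t 0.1<stdin>:4: RuntimeWarning: invalid value encountered in cast
```

>>> servo_tool(series="-0.5 0 0 -3 0.1;-0.5 3 -3.2 -3 0.2;-0.5 6 -6.5 -3 0.23;-0.5 9 -9.7 -3 0.23;-0.5 12 -13 -3 0.23;-0.5 15 -16.2 -3 0.23;-0.5 18 -19.5 -3 0.23;-0.5 21 -22.7 -3 0.23;-0.5 24 -26 -3 0.23;-0.5 27 -29.2 -3 0.23;-0.5 30 -32.5 -3 0.23;-0.5 33 -35.7 -3 0.23;-0.5 36 -39 -3 0.23;-0.5 39 -42.2 -3 0.23;-0.5 42 -45.5 -3 0.23;-0.5 45 -48.7 -3 0.23;-0.5 48 -52 -3 0.23;-0.5 51 -55.2 -3 0.23;-0.5 54 -58.5 -3 0.23;-0.5 57.3 -62 -3 0.23")

```text
time: 1.77
tool_pos: [0.4936, 0.2164, 0.2349]
ee_rot: [3.141, 0.001, 0.121]
wrist_force: [0.7, -0.8, -0.4]
width: 0.0707
```

```bash
python3 - <<'E'
from h import *
o=robot.get_obs(); im,D=snapshot('wrist'); cv2.imwrite('pics/w1.png',im[...,::-1])
to([.5137,.2637],.15,YAW)
E
```

```text
cm [ 2.34 -3.79  8.28] turn 0.01 | now [0.4954 0.2227 0.2326] yaw 0.127 w 0.0708 F [ 2.1  2.6 -0.4] t 1.82
```

>>> servo_tool(series="-0.5 0 0 0 0;-0.5 0 0 0 0;-0.5 0 0 0 0;-0.5 0 0 0 0")

```text
time: 2.15
tool_pos: [0.4934, 0.2128, 0.2359]
ee_rot: [3.141, -0.001, 0.119]
wrist_force: [-0.1, -0.6, 0.1]
width: 0.0703
```

```bash
python3 - <<'E'
from h import *
K,M=cam('wrist'); im,D=snapshot('wrist'); cv2.imwrite('pics/w2.png',im[...,::-1])
P=cloud(K,M,D); s=P[(abs(P[...,2]-.107)<.006)]; s=s[np.hypot(s[:,0]-.514,s[:,1]-.264)<.09]
print(len(s),cv2.minEnclosingCircle((s[:,:2]*1000).astype(np.float32)))
# algebraic circle fit of rim
A=np.c_[2*s[:,:2],np.ones(len(s))]; q=np.linalg.lstsq(A,(s[:,:2]**2).sum(1),rcond=None)[0]; print(q[:2],np.sqrt(q[2]+q[:2]@q[:2]))
to([.5137,.2637],.15,YAW)
E
```

```text
3067 ((512.2470703125, 263.4915466308594), 65.83539581298828)
[0.51256393 0.26320095] 0.06308501750341512
cm [ 2.61 -4.82  8.61] turn 0.001 | now [0.4934 0.2128 0.2361] yaw 0.119 w 0.0705 F [ 0.2 -0.2  0.3] t 2.2
```

View pics/w2.png

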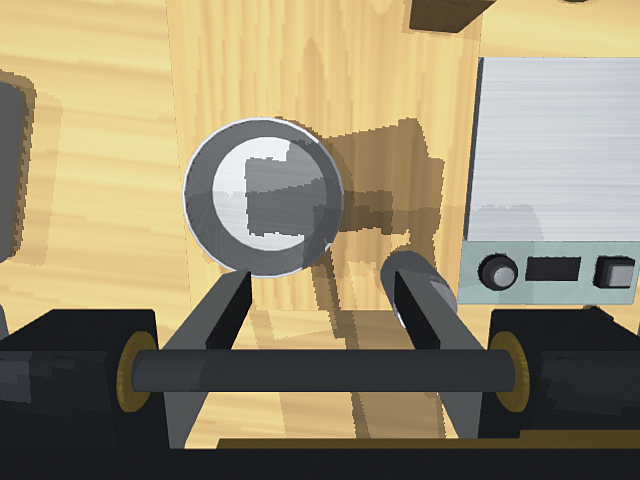

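The wrist view shows the bowl's rim centred near (264,197) with its centre at world (0.513, 0.2635), agreeing with the top camera. I'll go down into it.

>>> servo_tool(series="-0.5 2.55 -4.8 0 0;-0.5 2.55 -4.8 0 0;-0.5 2.55 -4.8 3 0;-0.5 2.55 -4.8 6 0;-0.5 2.55 -4.8 9 0;-0.5 2.55 -4.8 11 0;-0.5 2.55 -4.8 13 0;-0.5 2.55 -4.8 14.5 0;-0.5 2.55 -4.8 15.5 0;-0.5 2.55 -4.8 15.5 0;-0.5 2.55 -4.8 15.5 0")

```text
time: 3.12
tool_pos: [0.5133, 0.2644, 0.0808]
ee_rot: [3.142, -0.0, 0.12]
wrist_force: [0.3, 0.5, 1.1]
width: 0.0704
```

```bash
python3 - <<'E'
from h import *
to([.513,.2635],.079,YAW)
E
```

```text
cm [-0.04  0.09  0.18] turn 0.003 | now [0.5133 0.2644 0.0808] yaw 0.12 w 0.0704 F [0.3 0.5 1.1] t 3.12
```

>>> servo_tool(series="-0.6 0 0 0 0;-0.65 0 0 0 0;-0.7 0 0 0 0;-0.75 0 0 0 0;-0.78 0 0 0 0;-0.8 0 0 0 0;-0.8 0 0 0 0;-0.8 0 0 0 0")

```text
time: 3.78
tool_pos: [0.5131, 0.2649, 0.0804]
ee_rot: [3.141, -0.0, 0.121]
wrist_force: [-0.5, 0.2, 0.2]
width: 0.0846
```

```bash
python3 - <<'E'
from h import *
for p in [(5,140),(3,40),(0,-102)]: to(s2w(p),.079,YAW)
E
```

```text
cm [4.19 4.14 0.14] turn 0.003 | now [0.5131 0.2649 0.0804] yaw 0.121 w 0.0846 F [-0.5  0.2  0.2] t 3.78
cm [ 3.96 14.14  0.15] turn 0.003 | now [0.5131 0.2649 0.0804] yaw 0.121 w 0.0846 F [-0.5  0.2  0.2] t 3.78
cm [ 3.61 28.34  0.15] turn 0.003 | now [0.5131 0.2649 0.0804] yaw 0.121 w 0.0846 F [-0.5  0.2  0.2] t 3.78
```

>>> servo_tool(series="-0.8 0.8 0.5 0 0;-0.8 1.6 1.2 0 0;-0.8 2.4 1.9 0 0;-0.8 3.2 2.6 0 0;-0.8 4.1 3.3 0 0;-0.8 4.1 4.1 0 0;-0.8 4.1 4.1 0 0")

```text
time: 4.37
tool_pos: [0.5601, 0.227, 0.0803]
ee_rot: [3.14, -0.0, 0.119]
wrist_force: [-0.4, 0.5, -0.5]
width: 0.0848
```

```bash
python3 - <<'E'
from h import *
im,D=snapshot('top'); cv2.imwrite('pics/t1.png',im[130:340,90:390][...,::-1].repeat(2,0).repeat(2,1))
for p in [(3,40),(0,-102)]: to(s2w(p),.079,YAW)
E
```

```text
cm [-0.18  9.89  0.14] turn 0.002 | now [0.5595 0.2277 0.0803] yaw 0.119 w 0.0845 F [0.6 0.8 0.6] t 4.42
cm [-0.5  24.09  0.16] turn 0.002 | now [0.5595 0.2277 0.0803] yaw 0.119 w 0.0845 F [0.6 0.8 0.6] t 4.42
```

View pics/t1.png

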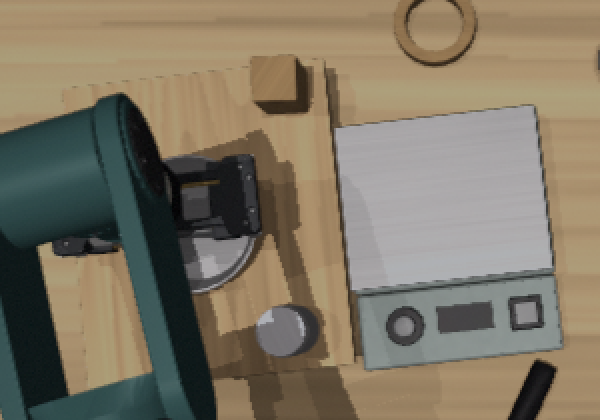

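The crop shows the bowl in the gap between tin and carton. The arm covers part of it, so I'll check its centre with the depth picture before sliding on.

```bash
cat >> h.py <<'E'
def bowl(name,c,tol=.08):
    K,M=cam(name); im,D=snapshot(name); P=cloud(K,M,D)
    s=P[(abs(P[...,2]-.1065)<.0025)][:,:2]; s=s[abs(np.linalg.norm(s-c,axis=1)-.064)<tol-.06]
    for _ in range(8):
        A=np.c_[2*s,np.ones(len(s))]; q=np.linalg.lstsq(A,(s**2).sum(1),rcond=None)[0]; r=np.sqrt(q[2]+q[:2]@q[:2])
        e=abs(np.linalg.norm(s-q[:2],axis=1)-r); s=s[e<max(.004,2*np.median(e))]
    print('bowl',name,len(s),np.round(q[:2],4),'r',round(r,4),'scale',np.round(w2s(q[:2]),1)); return im
E
python3 - <<'E'
from h import *
for n in ('top','side','wrist'): bowl(n,np.array([.558,.225]))
E
```

```text
bowl top 101 [0.5536 0.2258] r 0.0631 scale [ -1.5 137.7]
bowl side 99 [0.549  0.2245] r 0.0638 scale [ -6.2 136.9]
bowl wrist 5581 [0.5529 0.2265] r 0.0635 scale [ -2.1 138.5]
```

>>> servo_tool(series="-0.8 0 1 0 0;-0.8 0 2 0 0;-0.8 0 3.2 0 0;-0.8 0 4.5 0 0;-0.8 0 5.8 0 0;-0.8 0 7.1 0 0;-0.8 0 8.4 0 0;-0.8 0 9.7 0 0;-0.8 0 11 0 0;-0.8 0 12.3 0 0;-0.8 0 13.6 0 0;-0.8 0 14.9 0 0;-0.8 0 16.2 0 0;-0.8 0 17.5 0 0;-0.8 0 18.8 0 0;-0.8 0 20.1 0 0;-0.8 0 21.4 0 0;-0.8 0 22.7 0 0;-0.8 0 23.6 0 0;-0.8 0 24 0 0")

```text
time: 6.23
tool_pos: [0.5879, -0.0108, 0.0804]
ee_rot: [3.141, 0.0, 0.119]
wrist_force: [0.2, 2.1, -0.4]
width: 0.0848
```

>>> servo_tool(series="-0.8 0 0 0 0;-0.8 0 0 0 0;-0.5 0 0 0 0;-0.5 0 0 0 0;-0.5 0 0 0 0")

```text
time: 6.65
tool_pos: [0.5877, -0.0087, 0.0805]
ee_rot: [3.141, -0.0, 0.122]
wrist_force: [0.1, 0.4, -0.1]
width: 0.0714
```

```bash
python3 - <<'E'
from h import *
o=robot.get_obs(); print(w2s(o['tool_pos'][:2]))
for n in ('wrist','side'): bowl(n,np.array([.5829,-.0116]))
to(s2w((0,-102)),.22,YAW)
E
```

```text
[  4.95481901 -99.14165023]
bowl wrist 6588 [ 0.5851 -0.009 ] r 0.0634 scale [  2.3 -99.2]
bowl side 160 [ 0.5816 -0.0103] r 0.0639 scale [  -1.3 -100. ]
cm [ -0.49   0.28 -13.95] turn 0.004 | now [ 0.5877 -0.0088  0.0805] yaw 0.121 w 0.0705 F [-0.5 -0.6  0.8] t 6.75
```

>>> servo_tool(series="-0.5 0 0 -1 0;-0.5 0 0 -3 0;-0.5 0 0 -6 0;-0.5 0 0 -9 0;-0.5 0 0 -12 0;1 -4 0 -14 0;1 -8 -1 -14 0;1 -11 -2 -14 0;1 -13 -2 -14 0;1 -13 -2 -14 0;1 -13 -2 -14 0;1 -13 -2 -14 0")

```text
time: 7.75
tool_pos: [0.4571, -0.005, 0.2211]
ee_rot: [3.141, -0.002, 0.121]
wrist_force: [0.4, -0.7, 0.1]
width: 0.0273
```

```bash
python3 - <<'E'
from h import *
K,M=cam('wrist'); im=bowl('wrist',np.array([.5851,-.009])); cv2.imwrite('pics/w3.png',im[...,::-1])
to(s2w((0,-102)),.22,YAW); print(proj(K,M,[.457,.0268,.05]), proj(K,M,[.459,.027,.05]))
im=bowl('top',np.array([.5851,-.009])); cv2.imwrite('pics/t2.png',im[...,::-1])
E
```

```text
bowl wrist 2171 [ 0.5846 -0.0091] r 0.0635 scale [  1.8 -99.2]
cm [12.42  2.22  0.07] turn 0.003 | now [ 0.4572 -0.005   0.2207] yaw 0.121 w 0.0235 F [ 0.5  0.4 -1.1] t 7.8
[[287.99983709 217.88142489]] [[288.00008055 215.73461489]]
bowl top 340 [ 0.5857 -0.0089] r 0.0632 scale [  2.9 -99.1]
```

View pics/w3.png

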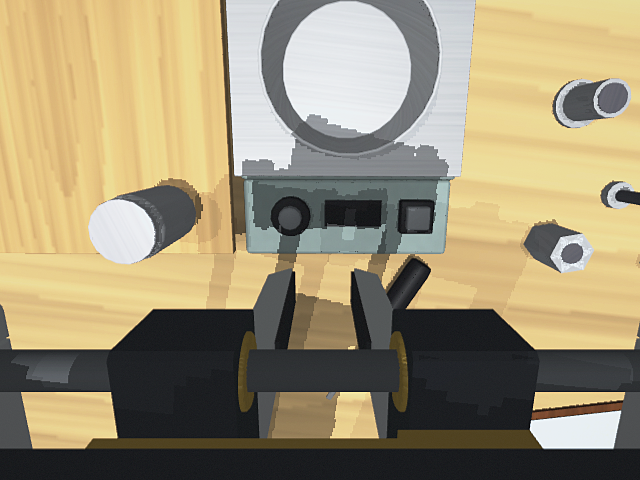

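The key's top is at (290,217), within 2 px of the projected point (288,218). Bowl is at about (2,-99) mm in the scale frame. Now the press.

```bash
python3 - <<'E'
from h import *
K,M=cam('wrist'); print(onplane(K,M,(290,217),.051)); to([.458,.026],.06,YAW)
E
```

```text
[[0.45816526 0.0249399  0.051     ]]
cm [ 0.45 -3.07 16.04] turn 0.003 | now [ 0.4572 -0.005   0.2204] yaw 0.121 w 0.019 F [ 0.3 -0.3 -0.1] t 7.85
```

>>> servo_tool(series="1 0.4 -3.05 0 0;1 0.4 -3.05 3 0;1 0.4 -3.05 6 0;1 0.4 -3.05 9 0;1 0.4 -3.05 12 0;1 0.4 -3.05 14.5 0;1 0.4 -3.05 16 0;1 0.4 -3.05 16 0;1 0.4 -3.05 16 0")

```text
time: 8.6
tool_pos: [0.4564, 0.0259, 0.0594]
ee_rot: [-3.141, 0.003, 0.121]
wrist_force: [-0.2, -0.8, 0.2]
width: 0.0005
```

```bash
python3 - <<'E'
from h import *
to([.458,.0255],.046,YAW)
E
```

```text
cm [0.16 0.06 1.34] turn 0.003 | now [0.4564 0.0259 0.0594] yaw 0.121 w 0.0005 F [-0.2 -0.8  0.2] t 8.6
```

>>> servo_tool(series="1 0.1 0 0.5 0;1 0.1 0 0.7 0;1 0.1 0 0.9 0;1 0.1 0 1.1 0;1 0.1 0 1.3 0;1 0.1 0 1.4 0;1 0.1 0 1.5 0;1 0.1 0 1.5 0;1 0.1 0 1.5 0")

```text
time: 9.35
tool_pos: [0.4585, 0.0259, 0.0463]
ee_rot: [3.141, -0.002, 0.121]
wrist_force: [1.2, -0.7, 4.5]
width: 0.0009
```

>>> servo_tool(series="1 0 0 0.1 0;1 0 0 0.2 0;1 0 0 0.3 0;1 0 0 0.3 0;1 0 0 0.3 0;1 0 0 0.3 0")

```text
time: 9.85
tool_pos: [0.4586, 0.0259, 0.0459]
ee_rot: [3.141, -0.003, 0.121]
wrist_force: [-4.0, 0.4, 18.2]
width: 0.0006
```

>>> servo_tool(series="1 0 0 -1 0;1 0 0 -3 0;1 0 0 -6 0;1 0 0 -9 0;1 0 0 -12 0;1 0 2 -15 0;-0.3 -0.6 5 -17 0;-0.3 -1.1 9 -17.5 0;-0.3 -1.5 13 -17.5 0;-0.3 -2 17 -17.5 0;-0.3 -2.5 21 -17.5 0;-0.3 -3 25 -17.5 0;-0.3 -3.4 29 -17.5 0;-0.3 -3.9 32 -17.5 0;-0.3 -3.9 33 -17.5 0;-0.3 -3.9 33 -17.5 0;-0.3 -3.9 33 -17.5 0")

```text
time: 11.27
tool_pos: [0.4583, -0.3055, 0.2165]
ee_rot: [-3.139, 0.001, 0.12]
wrist_force: [-0.1, -0.6, 0.5]
width: 0.0609
```

```bash
cat > n.py <<'E'
from h import *
K,M=cam('wrist'); im,D=snapshot('wrist'); cv2.imwrite('pics/w4.png',im[...,::-1]); P=cloud(K,M,D)
to([.457,-.305],.22,YAW)
m=(abs(P[...,2]-.05)<.006).astype(np.uint8); m=cv2.morphologyEx(m,cv2.MORPH_CLOSE,np.ones((5,5)));m=cv2.morphologyEx(m,cv2.MORPH_OPEN,np.ones((5,5)))
for c in cv2.findContours(m,cv2.RETR_EXTERNAL,cv2.CHAIN_APPROX_NONE)[0]:
    if cv2.contourArea(c)<300: continue
    W=onplane(K,M,cv2.convexHull(c)[:,0],.05)[:,:2]*1000; (x,y),r=cv2.minEnclosingCircle(W.astype(np.float32))
    # hexagon: width across direction a is least on flats
    F=onplane(K,M,c[:,0],.05)[:,:2]*1000
    a=np.deg2rad(np.arange(0,180,.5)); w=np.ptp(F@np.array([np.cos(a),np.sin(a)]),axis=0); w60=w.reshape(3,-1).mean(0)
    cen=[(F@v).min()/2+(F@v).max()/2 for v in (np.array([1,0]),np.array([0,1]))]
    print('c',np.round(cen,1),(round(x,1),round(y,1)),'r',round(r,1),'flat dir deg',np.argmin(w60)/2,'width',w60.min().round(1),'corner',np.argmax(w60)/2,w60.max().round(1))
E
python3 n.py
```

```text
cm [-0.15 -0.01 -0.3 ] turn 0.004 | now [ 0.4585 -0.3049  0.217 ] yaw 0.122 w 0.0609 F [0.3 0.1 0.1] t 11.32
c [ 453.4 -371.4] (453.1, -371.5) r 20.9 flat dir deg 24.0 width 36.8 corner 54.0 40.7
c [ 456.3 -243.1] (456.3, -243.0) r 20.5 flat dir deg 16.5 width 36.6 corner 45.5 40.7
c [471.5 -96.3] (471.4, -96.2) r 14.5 flat dir deg 7.0 width 25.9 corner 51.0 26.9
c [ 571.7 -362.4] (571.5, -362.5) r 16.8 flat dir deg 7.0 width 32.2 corner 29.0 32.8
c [ 551.6 -562.4] (551.8, -562.4) r 67.4 flat dir deg 35.5 width 83.0 corner 9.0 92.4
c [ 594.6 -240.5] (594.4, -240.3) r 16.7 flat dir deg 7.0 width 32.5 corner 27.0 32.9
c [ 565.  -113.4] (565.0, -113.1) r 53.1 flat dir deg 36.5 width 67.4 corner 4.0 75.4
```

View pics/w4.png

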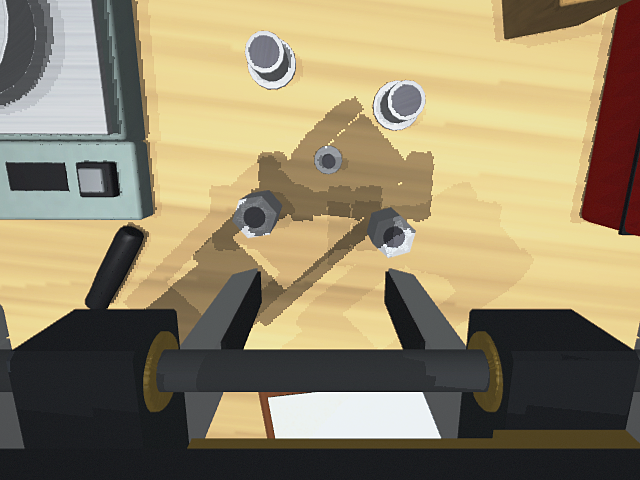

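Both nuts are hexagonal: (257,215) with its flats at 16° and (391,232) with its flats at 24°. The bolt is at (328,160) and the bushes are behind. I'll grip the nut nearer the scale first.

```bash
python3 - <<'E'
from h import *
to([.4565,-.2427],.014,np.deg2rad(-14))
E
```

```text
cm [ 0.57 -6.16 20.31] turn 0.366 | now [ 0.4585 -0.3049  0.217 ] yaw 0.122 w 0.0609 F [0.3 0.1 0.1] t 11.32
```

>>> servo_tool(series="-0.3 0.55 -3 0 0.12;-0.3 0.55 -6.15 0 0.24;-0.3 0.55 -6.15 0 0.366;-0.3 0.55 -6.15 3 0.366;-0.3 0.55 -6.15 6.5 0.366;-0.3 0.55 -6.15 10 0.366;-0.3 0.55 -6.15 13 0.366;-0.3 0.55 -6.15 13 0.366;-0.3 0.55 -6.15 13 0.366")

```text
time: 12.07
tool_pos: [0.4557, -0.2422, 0.0864]
ee_rot: [-3.14, 0.004, -0.243]
wrist_force: [0.5, -0.4, 0.7]
width: 0.0608
```

```bash
python3 - <<'E'
from h import *
to([.4565,-.2427],.014,np.deg2rad(-14))
E
```

```text
cm [0.11 0.04 7.24] turn 0.002 | now [ 0.4557 -0.2422  0.0864] yaw -0.243 w 0.0608 F [ 0.5 -0.4  0.7] t 12.07
```

>>> servo_tool(series="-0.3 0.05 0.05 2 0;-0.3 0.05 0.05 4 0;-0.3 0.05 0.05 6 0;-0.3 0.05 0.05 7.2 0;-0.3 0.05 0.05 7.2 0;-0.3 0.05 0.05 7.2 0;0 0.05 0.05 7.2 0;0.2 0.05 0.05 7.2 0;0.4 0.05 0.05 7.2 0;0.6 0.05 0.05 7.2 0;0.6 0.05 0.05 7.2 0;0.6 0.05 0.05 7.2 0;0.6 0.05 0.05 7.2 0;0.6 0.05 0.05 7.2 0")

```text
time: 13.23
tool_pos: [0.458, -0.2449, 0.0166]
ee_rot: [-3.141, -0.002, -0.245]
wrist_force: [0.6, 2.8, 5.8]
width: 0.0358
```

>>> servo_tool(series="0.6 0 0 -1 0;0.6 0 0 -3 0;0.6 0 0 -6 0;0.6 0 0 -9 0;0.6 0 0 -12 0;0.6 0 0 -15 0;0.6 0 0 -16 0;0.6 0 0 -16 0")

```text
time: 13.9
tool_pos: [0.4582, -0.2466, 0.1787]
ee_rot: [3.138, -0.006, -0.246]
wrist_force: [0.5, -0.1, -2.4]
width: 0.0357
```

```bash
python3 - <<'E'
from h import *
bowl('top',np.array([.5857,-.009]))
to(s2w((27,-99)),.16,YAW)
E
```

```text
bowl top 346 [ 0.5856 -0.009 ] r 0.0633 scale [  2.8 -99.2]
cm [  8.96 -26.97   1.56] turn -0.363 | now [ 0.4571 -0.2458  0.1758] yaw -0.246 w 0.0359 F [ 0.3  0.4 -3.7] t 13.95
```

>>> servo_tool(series="0.6 1 -3 0 -0.06;0.6 2 -6 0 -0.12;0.6 3 -9 0 -0.18;0.6 4 -12 0 -0.24;0.6 5 -15 0 -0.3;0.6 6 -18 0 -0.363;0.6 7 -21 0 -0.363;0.6 8 -24 0 -0.363;0.6 8.6 -26 0 -0.363;0.6 8.95 -27 0 -0.363;0.6 8.95 -27 0 -0.363;0.6 8.95 -27 0 -0.363;0.6 8.95 -27 2 -0.363;0.6 8.95 -27 2 -0.363")

```text
time: 15.12
tool_pos: [0.6067, -0.0066, 0.1515]
ee_rot: [-3.141, 0.007, 0.116]
wrist_force: [-1.3, -0.5, -4.1]
width: 0.0355
```

```bash
python3 - <<'E'
from h import *
to(s2w((27,-99)),.0865,YAW)
E
```

```text
cm [ 0.35 -0.03  6.5 ] turn -0.002 | now [ 0.6067 -0.0066  0.1515] yaw 0.116 w 0.0355 F [-1.3 -0.5 -4.1] t 15.12
```

>>> servo_tool(series="0.6 0.25 0 1 0;0.6 0.25 0 2.5 0;0.6 0.25 0 4 0;0.6 0.25 0 5 0;0.6 0.25 0 5.6 0;0.6 0.25 0 5.8 0;0.6 0.25 0 5.8 0;0.6 0.25 0 5.8 0")

```text
time: 15.78
tool_pos: [0.6124, -0.0049, 0.0983]
ee_rot: [3.141, -0.001, 0.118]
wrist_force: [-0.2, -0.2, -2.1]
width: 0.0358
```

```bash
python3 - <<'E'
from h import *
to(s2w((27,-99)),.0855,YAW); print(w2s(robot.get_obs()['tool_pos'][:2]))
E
```

```text
cm [-0.29  0.07  1.28] turn 0.0 | now [ 0.6124 -0.0049  0.0983] yaw 0.118 w 0.0358 F [-0.2 -0.2 -2.1] t 15.78
[ 29.864552   -98.32496492]
```

>>> servo_tool(series="0.6 -0.25 0.05 0.3 0;0.6 -0.25 0.05 0.6 0;0.6 -0.25 0.05 0.8 0;0.6 -0.25 0.05 1 0;0.6 -0.25 0.05 1.1 0;0.6 -0.25 0.05 1.2 0;0.6 -0.25 0.05 1.2 0;0.6 -0.25 0.05 1.2 0")

```text
time: 16.45
tool_pos: [0.6095, -0.0055, 0.0854]
ee_rot: [3.141, 0.0, 0.118]
wrist_force: [-0.5, -0.4, -2.3]
width: 0.0362
```

>>> servo_tool(series="0.6 0 0 0.1 0;0.6 0 0 0.2 0;0.6 0 0 0.2 0;0.6 0 0 0.2 0")

```text
time: 16.78
tool_pos: [0.6098, -0.0056, 0.0847]
ee_rot: [3.141, -0.001, 0.118]
wrist_force: [-1.8, 0.5, 3.4]
width: 0.0359
```

>>> servo_tool(series="0.3 0 0 0.1 0;0.15 0 0 0.1 0;0.05 0 0 0.1 0;0 0 0 0.1 0;0 0 0 0.1 0;0 0 0 0.1 0;0 0 0 0 0;0 0 0 -1 0;0 0 0 -3 0;0 0 0 -6 0;0 0 0 -9 0;0 0 0 -12 0;0 0 0 -13 0;0 0 0 -13 0")

```text
time: 17.95
tool_pos: [0.6114, -0.0057, 0.2184]
ee_rot: [3.14, -0.009, 0.118]
wrist_force: [0.9, -0.7, -0.6]
width: 0.047
```

```bash
python3 - <<'E'
from h import *
K,M=cam('top'); im=bowl('top',np.array([.5856,-.009]))
cv2.imwrite('pics/t3.png',cv2.resize(im[150:330,230:530][...,::-1],None,fx=2,fy=2))
to([.4533,-.3715],.2,np.deg2rad(-6))
E
```

```text
bowl top 175 [ 0.5855 -0.009 ] r 0.0632 scale [  2.6 -99.2]
cm [-19.89  34.49   1.47] turn 0.223 | now [ 0.6102 -0.0056  0.2151] yaw 0.118 w 0.047 F [-0.2  0.5 -0.8] t 18.0
```

View pics/t3.png

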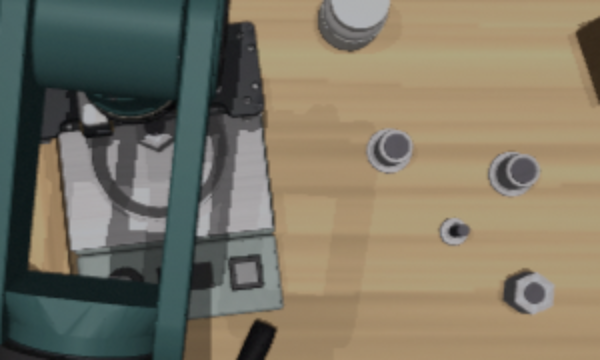

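The bowl hasn't moved, the first nut stands in it (its corner at about (155,145)), and the second nut is at (530,293). Next is the second nut.

>>> servo_tool(series="-0.3 -1.6 2.8 0 0.05;-0.3 -3.3 5.7 0 0.1;-0.3 -5 8.6 0 0.15;-0.3 -6.6 11.5 0 0.2;-0.3 -8.3 14.3 0 0.223;-0.3 -10 17.2 0 0.223;-0.3 -11.6 20 0 0.223;-0.3 -13.3 23 0 0.223;-0.3 -15 26 0 0.223;-0.3 -16.6 28.8 0 0.223;-0.3 -18.3 31.6 0 0.223;-0.3 -19.9 34.5 0 0.223;-0.3 -19.9 34.5 3 0.223;-0.3 -19.9 34.5 6 0.223;-0.3 -19.9 34.5 9 0.223;-0.3 -19.9 34.5 11 0.223;-0.3 -19.9 34.5 11 0.223;-0.3 -19.9 34.5 11 0.223")

```text
time: 19.5
tool_pos: [0.4506, -0.3698, 0.0998]
ee_rot: [-3.137, 0.006, -0.105]
wrist_force: [0.1, -0.5, 0.9]
width: 0.061
```

```bash
python3 - <<'E'
from h import *
to([.4533,-.3715],.016,np.deg2rad(-6))
E
```

```text
cm [0.33 0.18 8.38] turn -0.001 | now [ 0.4506 -0.3698  0.0998] yaw -0.105 w 0.061 F [ 0.1 -0.5  0.9] t 19.5
```

>>> servo_tool(series="-0.3 0.2 0.15 1 0;-0.3 0.2 0.15 2 0;-0.3 0.2 0.15 3 0;-0.3 0.2 0.15 3 0;-0.3 0.2 0.15 3 0;-0.3 0.2 0.15 3 0")

```text
time: 20.0
tool_pos: [0.4544, -0.3734, 0.0739]
ee_rot: [3.141, -0.001, -0.105]
wrist_force: [-0.9, -0.2, -0.4]
width: 0.0611
```

```bash
python3 - <<'E'
from h import *
to([.4533,-.3715],.016,np.deg2rad(-6))
E
```

```text
cm [-0.13 -0.18  5.79] turn -0.0 | now [ 0.4544 -0.3734  0.0739] yaw -0.105 w 0.0611 F [-0.9 -0.2 -0.4] t 20.0
```

>>> servo_tool(series="-0.3 -0.1 -0.15 1.5 0;-0.3 -0.1 -0.15 3 0;-0.3 -0.1 -0.15 4.5 0;-0.3 -0.1 -0.15 5.7 0;-0.3 -0.1 -0.15 5.7 0;-0.3 -0.1 -0.15 5.7 0;0 -0.1 -0.15 5.7 0;0.2 -0.1 -0.15 5.7 0;0.4 -0.1 -0.15 5.7 0;0.6 -0.1 -0.15 5.7 0;0.6 -0.1 -0.15 5.7 0;0.6 -0.1 -0.15 5.7 0;0.6 -0.1 -0.15 5.7 0;0.6 -0.1 -0.15 5.7 0")

```text
time: 21.17
tool_pos: [0.4538, -0.372, 0.0173]
ee_rot: [3.141, -0.001, -0.105]
wrist_force: [-0.6, 0.2, 4.5]
width: 0.0356
```

>>> servo_tool(series="0.6 0 0 0 0;0.6 0 0 -1 0;0.6 0 0 -3 0;0.6 0 0 -6 0;0.6 0 0 -9 0;0.6 0 0 -12 0;0.6 0 0 -15 0;0.6 0 0 -16 0;0.6 0 0 -16 0;0.6 0 0 -16 0")

```text
time: 22.0
tool_pos: [0.4529, -0.3712, 0.175]
ee_rot: [-3.14, 0.002, -0.105]
wrist_force: [-0.9, -0.4, -3.7]
width: 0.0361
```

```bash
python3 - <<'E'
from h import *
to(s2w((-21.5,-99)),.17,YAW)
E
```

```text
cm [  7.02 -36.9    0.53] turn -0.223 | now [ 0.4529 -0.3712  0.175 ] yaw -0.105 w 0.0361 F [-0.9 -0.4 -3.7] t 22.0
```

>>> servo_tool(series="0.6 0.6 -3 0 -0.05;0.6 1.2 -6 0 -0.1;0.6 1.8 -9.2 0 -0.15;0.6 2.4 -12.4 0 -0.2;0.6 3 -15.6 0 -0.223;0.6 3.6 -18.8 0 -0.223;0.6 4.2 -22 0 -0.223;0.6 4.8 -25.2 0 -0.223;0.6 5.4 -28.4 0 -0.223;0.6 6 -31.6 0 -0.223;0.6 6.6 -34.8 0 -0.223;0.6 7 -36.5 0 -0.223;0.6 7 -36.9 0 -0.223;0.6 7 -36.9 0.5 -0.223;0.6 7 -36.9 0.5 -0.223;0.6 7 -36.9 0.5 -0.223;0.6 7 -36.9 0.5 -0.223")

```text
time: 23.42
tool_pos: [0.5611, -0.0134, 0.1706]
ee_rot: [3.141, 0.002, 0.116]
wrist_force: [-0.7, -0.2, -2.9]
width: 0.0355
```

```bash
python3 - <<'E'
from h import *
K,M=cam('wrist'); im,D=snapshot('wrist'); P=cloud(K,M,D)
s=P[(abs(P[...,2]-.118)<.004)]; q=np.array([.61,-.0055]); s=s[np.linalg.norm(s[:,:2]-q,axis=1)<.05]
c,r=cv2.minEnclosingCircle((s[:,:2]*1000).astype(np.float32)); print(len(s),'nut1 in bowl',c,r,w2s(np.array(c)/1000))
cv2.imwrite('pics/w5.png',im[...,::-1])
to(s2w((-21.5,-99)),.0855,YAW)
E
```

```text
3144 nut1 in bowl (606.60498046875, -6.0606770515441895) 20.53757667541504 [ 23.99735017 -98.75341219]
cm [ 0.04 -0.17  8.56] turn -0.002 | now [ 0.5614 -0.0133  0.1711] yaw 0.116 w 0.0358 F [-0.4  0.2 -3.7] t 23.47
```

View pics/w5.png

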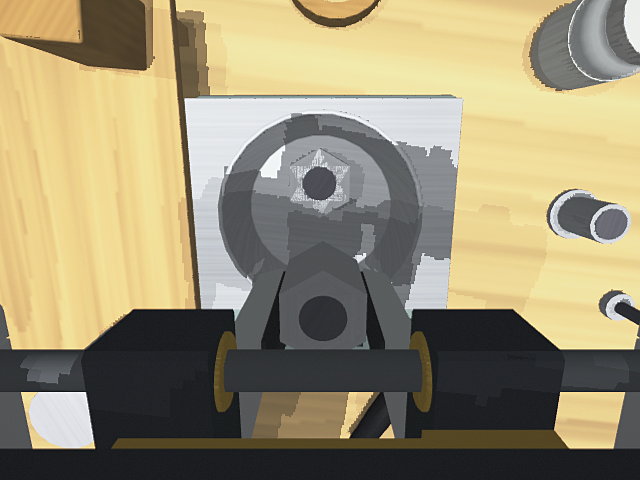

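The wrist view shows the first nut standing upright in the bowl at (319,182), with the second nut held in the jaws at (323,310) and in line with the free place.

>>> servo_tool(series="0.6 -0.1 -0.1 2 0;0.6 -0.1 -0.1 4 0;0.6 -0.1 -0.1 5.5 0;0.6 -0.1 -0.1 6.5 0;0.6 -0.1 -0.1 7.2 0;0.6 -0.1 -0.1 7.2 0;0.6 -0.1 -0.1 7.2 0;0.6 -0.1 -0.1 7.2 0")

```text
time: 24.13
tool_pos: [0.5615, -0.0114, 0.1008]
ee_rot: [3.141, -0.002, 0.118]
wrist_force: [0.6, 0.9, -2.3]
width: 0.0357
```

```bash
python3 - <<'E'
from h import *
to(s2w((-22.5,-99)),.0855,YAW)
E
```

```text
cm [-0.11  0.02  1.53] turn 0.0 | now [ 0.5615 -0.0114  0.1008] yaw 0.118 w 0.0357 F [ 0.6  0.9 -2.3] t 24.13
```

>>> servo_tool(series="0.6 -0.1 0 0.4 0;0.6 -0.1 0 0.8 0;0.6 -0.1 0 1.1 0;0.6 -0.1 0 1.3 0;0.6 -0.1 0 1.4 0;0.6 -0.1 0 1.5 0;0.6 -0.1 0 1.5 0;0.6 -0.1 0 1.5 0")

```text
time: 24.8
tool_pos: [0.5594, -0.0112, 0.0854]
ee_rot: [3.142, 0.0, 0.118]
wrist_force: [-4.2, 1.1, 3.5]
width: 0.0354
```

>>> servo_tool(series="0.3 0 0 0 0;0.15 0 0 0 0;0.05 0 0 0 0;0 0 0 0 0;0 0 0 0 0;0 0 0 0 0;0 0 0 -1 0;0 0 0 -3 0;0 0 0 -6 0;0 0 0 -9 0;0 0 0 -12 0;0 -3 0 -13 0;0 -7 0 -13 0;0 -11 0 -13 0;0 -14 0 -13 0;0 -14 0 -13 0;0 -14 0 -13 0;0 -14 0 -13 0")

```text
time: 26.3
tool_pos: [0.4214, -0.0278, 0.2153]
ee_rot: [3.141, -0.002, 0.118]
wrist_force: [-0.4, 0.6, 0.6]
width: 0.0472
```

```bash
python3 - <<'E'
from h import *
from h import bowl as B
K,M=cam('wrist'); im=B('wrist',np.array([.5855,-.009])); cv2.imwrite('pics/w6.png',im[...,::-1])
im=B('top',np.array([.5855,-.009])); K,M=cam('top'); P=cloud(K,M,snapshot('top')[1])
for n,(x,y,h) in dict(nutA=(.609,-.0055,.118),nutB=(.561,-.011,.118),buA=(.596,-.2396,.05),buB=(.5729,-.3627,.05),bolt=(.5143,-.3032,.055),tin=(.4537,.1293,.15),carton=(.6849,.1416,.14),jar=(.7301,-.1994,.1)).items():
    s=P[(abs(P[...,2]-h)<.008)&(np.hypot(P[...,0]-x,P[...,1]-y)<(.027 if 'nut' in n else .04))]
    if len(s)<5: print(n,len(s)); continue
    (a,b),r=cv2.minEnclosingCircle((s[:,:2]*1000).astype(np.float32)); print(n,len(s),round(a,1),round(b,1),'r',round(r,1),'scale',np.round(w2s(np.array([a,b])/1000),1))
s=P[(np.hypot(P[...,0]-.458,P[...,1]-.0255)<.006)]; print('tare top',np.nanmedian(s[:,2]))
E
```

```text
bowl wrist 1520 [ 0.5842 -0.0092] r 0.0634 scale [  1.4 -99.3]
bowl top 326 [ 0.5857 -0.0089] r 0.0633 scale [  2.9 -99.1]
nutA 334 607.6 -6.0 r 20.2 scale [ 25.  -98.8]
nutB 329 558.5 -11.4 r 20.2 scale [-24.4 -98.5]
buA 226 596.0 -239.5 r 16.4 scale [ -13.9 -329.3]
buB 239 572.5 -362.5 r 16.9 scale [ -51.7 -448.8]
bolt 35 514.5 -302.6 r 6.0 scale [-102.2 -382.5]
tin 506 454.3 129.3 r 23.2 scale [-111.4   53.5]
carton 530 684.6 141.1 r 28.4 scale [118.7  38.3]
jar 700 730.1 -199.5 r 28.6 scale [ 124.  -305.4]
tare top 0.5938739123155177
```

View pics/w6.png

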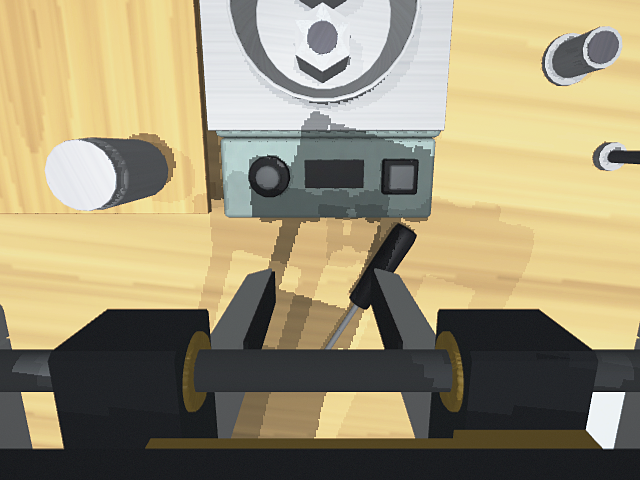

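The wrist view shows a nut upright in the bowl at (322,37) and clear fingers. The top-view check has both nuts in the bowl and the other objects it covered where they started. I'll check the key height and hand in.

```bash
python3 - <<'E'
from h import *
K,M=cam('wrist'); P=cloud(K,M,snapshot('wrist')[1])
for c in ([.458,.0255],[.4713,-.0963]): print(np.nanmedian(P[np.hypot(P[...,0]-c[0],P[...,1]-c[1])<.006][:,2]))
print(robot.close_job())
E
```

```text
0.05065796004054826
0.04775952291672314
the job is handed in; nothing more can be done
None
```

The job is handed in at about 26 s. The bowl was slid onto the platform with the fingers opened inside it and let go. I then pressed the tare key until it bottomed out (about 18 N at the wrist) and set both nuts down in the bowl without dropping them.

**Last checks:**
- **Bowl:** its centre is about 3–4 mm from the middle of the platform.
- **Nuts:** both stand upright, about 22 and 27 mm from the bowl's axis.
- **Bystanders:** bushes, tin, carton, bolt and jar are within about 1 mm of where they started. I did not measure the screwdriver; it was never approached and looked unmoved in the pictures.
- **Tare key:** it is up again, its top at 51 mm. The first reading through the top camera was 0.594 m because the arm was in the way; the wrist camera gave the 51 mm.
- **Off key:** it read 48 mm in the wrist depth against about 50 mm (noisy) in the first top view. The tool never came near it.

While I set the second nut down there was a sideways force of about 4 N. The bowl did not move.

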